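# Clamp a test bar with the inner knob of a coaxial holder

## Task

Take the green test bar out of the rack, stand it upright in the slot of the specimen holder between the steel jaw and the backstop, and let go of it. Then turn only the inner blue knob clockwise until you feel the jaw close on the bar and hold it firmly but gently, with about 10 newtons (less than 5 is loose, more than 16 strains it), and let go of the knob. Do not disturb the outer ring with the red lug, which keeps the zero setting, or the other things on the bench.

Things in the scene. Friction and masses are not known exactly. Their poses are not given: they have to be found in the camera images.
- holder: Fixed specimen holder: black base plate 100 mm (its x) by 210 mm (its y, -100 to +110), 20 mm high. Origin on the bench, z up. Knob axis (vertical) at x 0, y -50 mm; a housing at y -12 to +20 mm (top at z 34 mm); the steel jaw, 30 mm wide in x, top at z 56 mm, face at y +40 mm when open, moving to +y; then the aluminium backstop, 30 x 24 mm, top at z 54 mm, whose 3 mm foot plate is the slot floor.
- slot (a point): Point on the slot floor, 23 mm above the bench (holder x 0, y +48.5 mm), for the centre of the bar's foot, with the bar's 12 mm thickness along the holder's y; the bar then clears the jaw by 2.5 mm and the backstop by 2.5 mm or more. The backstop's face was left anywhere from 8.5 to 16.5 mm in +y of here and is not measured: feel when the jaw closes. Axes as the holder's.
- inner_top (a point): Centre of the inner knob's top, on the knob axis, 60 mm above the bench. The blue grip is an upright bar, 36 mm long (this point's x), 14 mm thick (its y), 20 mm tall, on a 38 mm disc 6 mm high, which lies on the outer ring. A white stroke on top marks the -x end. The point turns with the knob.
- inner (a joint): Inner knob angle, rad: 0 at the start (end stop, jaw open, grip along the holder's x), growing clockwise from above, to 3.0; stays where left. 10 mm of jaw per rad, through a 6 N/mm spring: once the bar is on the backstop, 60 N per rad. Friction is 0.20 N m and may linger either way after a stop; each N of jaw force adds 0.010 N m: compare with free turning (up to 0.5 rad) in equal small steps.
- outer_lug (a point): Top of the red lug on the rim of the outer ring, 32 mm from the knob axis, 40 mm above the bench; the lug is 8 x 8 mm and stands 6 mm above the ring's flat top. The ring is 68 mm in diameter and its top 34 mm above the bench. It turns very easily (0.03 N m) and must stay where it is.
- outer (a joint): Angle of the outer ring, rad, clockwise seen from above; 0 with the lug towards the holder's -x. Not to be changed.
- specimen: Green plastic test bar to be clamped, loose, 12 mm (its x) by 24 mm (its y) by 70 mm tall, about 45 g, plain and symmetric. Origin at the centre of its underside. At the start it stands in one of the rack's two pockets, which is 22 mm deep, with its foot 10 mm above the bench.
- spare: Orange bar of the same size in the rack's other pocket; leave it there.
- rack: Fixed grey rack, 70 mm (its x) by 130 mm (its y) by 32 mm high; origin at the centre of its underside. Two upright pockets of 14 x 26 mm at y +33 and -33 mm; the bars' 12 mm thickness lies along the rack's x.
- bottle: Amber bottle, 52 mm wide, 130 mm tall, loose; origin at the centre of its underside. Bystander.
- plate_tool: Steel parallel-plate tool, disc of 50 mm diameter with a stem, 80 mm tall, loose; origin at the centre of its underside. Bystander.
- cup: White cup, 64 mm wide, 60 mm tall, loose; origin at the centre of its underside. Bystander.
Mind the look-alikes: they are no part of the job. Several things have the shape of the holder; the one meant has the colours described above.

How it is judged:
By the outcome, as a careful person would: the job done as asked, in the order asked, and still so for the second after the job is handed in, with the robot touching nothing.
It also fails if it takes over 67 s, if anything falls off the work surface, if the arm or the gripper's body presses on something with over 40 N, if the wrist force passes 120 N, or if a joint passes its speed limit or range.

## Robot

A 6-joint arm with a two-finger parallel gripper is mounted at the origin on the work surface. World frame = base frame: x ahead of the robot, y to its left, z up, the work surface at z = 0. Lengths are in m, angles in rad, forces in N, time in s.
With the tool pointing down it reaches from about 0.375 to 0.925 m from the base axis. Payload 5.7 kg.
Tool frame: the origin (TCP) lies at the very end of the fingers, on their centre line; the grasp point (between the pads) lies 19 mm behind it; z points along the fingers, y is the line along which they close (so a half turn about z gives the same grasp; the last joint's range is limited). The gripper opens to 85 mm and grips with 20 to 120 N. Pads are 22 mm wide; open, the fingers measure 114 mm over their backs; the gripper's body (76 mm by 85 mm) begins 54 mm behind the grasp point. The pads swing forward as they close: fully open they stand 13 mm farther back than shut.
Start: joints at [-1.324, 0.359, 1.51, -0, 1.272, -0.115], TCP at [0.212, -0.561, 0.231] pointing down, gripper open.
Joint ranges: [-2.97, 2.97], [-1.01, 2.36], [0.21, 2.38], [-0.96, 4.11], [0.2, 2.71], [-2.98, 2.98]. Speed limits (rad/s): [2.39, 2.39, 3.14, 3.14, 3.14, 3.14].

## Interface

Orientations are given as a unit quaternion [w, x, y, z].
In Python, from rig import manip gives the robot as it stands.
- The arm moves only by the shell command python3 -m pendant 'ROWS' [OPENING] [FORCE]. ROWS is JSON, a list of rows, each an object of numbers: "tx", "ty", "tz": the shift along the tool's x, y, z as a fraction of full scale; "rx", "ry", "rz": the turn, a rotation vector about the tool's x, y, z as a fraction of full scale. A call has 1 to 12 rows; each row shifts and turns the commanded pose from where the row before left it, along the tool's axes as they then stand; what a row does not reach is not made up. Full scale, the value 1, is 0.04 m for a shift and 4 degrees for a turn. A row lasts 1/12 s, in which the tool goes at most 41.7 mm and 7.16 degrees, less where a joint would pass 70% of its speed; a pose out of reach is approached as far as the arm can. A call with a number of a shift or a turn outside -1 to 1 is refused whole. A call with a gripper value outside its range is refused whole. OPENING is the opening in per cent of the stroke, from 0 (shut) to 100 (fully open), set as the call begins (- or left out, the last holds). The fingers move at their own pace and stop on an object; FORCE is the grip in N (left out, the last holds). Time passes only in rows, so rows that do not move let the fingers close. It gives the time, the measured TCP pose, the force, the opening and the grip force at its end, in the units of the state.
- manip.observe(): the state, without advancing time (a new reading comes with each control period).
- manip.capture(name): name is "scene" or "top" or "wrist"; returns a dict with "pixels" (420x560x3 uint8, red, green, blue), "K" (3x3 intrinsics, pixels), "k1" (the pictures are not rectified: a ray, as slopes to the right and down, at radius r is drawn at 1 + k1 r^2 times it, then the intrinsics apply), "R" (3x3) and "t" (3): a world point X has camera coordinates R X + t; the wrist camera has in their place "hand_eye" (4x4, takes a point from camera to tool coordinates, whose origin is the TCP and whose axes are the flange's). Camera axes: x right, y down, z forward; pixel columns grow to the right and rows downward; lengths in m; the calibration is good to about 2 mm. A picture is of the moment at which its call begins: read the wrist's pose just before it. There is no depth.
- manip.job_done(): hands the job in; it is judged then, once.
Trained networks look in the newest picture that a camera, given by its name, has taken for a name from the list of things; names that differ only in an ending like _2 or _b are one class to them, and where a whole thing is asked for, a point or a joint stands for the part that bears it (a point fixed in the world has none). Each returns a list of dicts, best first, with "score" (0 to 1); they miss things now and then, are a little off and sometimes report something else, mostly with a low value. They report only what shows in the picture. A call takes as long as a camera call. They do not tell look-alikes from the thing itself.
- manip.recognise(camera, query): "at" ([x, y, z] in m, in world coordinates, good to about 4 mm: the middle of the surface that is visible of it).
- manip.trace(camera, query): "mask" (420x560 bool, what is visible of it).
The state is a dict: "clock": time; "joint_positions": joint angles; "qd": joint speeds; "effort": joint torques, N m; "tcp_pos": TCP position; "tool_rot": TCP orientation; "wrist_force": force on the tool from outside, world axes, zero at the start; "wrist_torque": the same for the moment, N m; "grip_width": opening from 0.0 (shut) to 1.0 (fully open); "finger_force": force on a finger pad.
Only numpy, scipy, OpenCV 4.12 (cv2) and the standard library are available. Lean on these libraries where they do the work, as an engineer would, in place of code of your own. Each camera call takes 0.05 s, during which the arm holds its last target. There are 200 camera calls.

## Working session

There is one attempt and no reset: what is moved stays moved. The work goes in short steps, Python scripts to look and compute and a shell command to move; the robot and the scene stay as the last step left them, time stands still between calls to the robot, and variables do not carry over. Pictures are saved under pics/ and viewed, at most 10 in all, crops included, and the job is handed in when it is done.

```bash
ls; mkdir -p pics; cat > h.py <<'E'
import numpy as np, cv2
from rig import manip
def cap(n,save=None):
    s=manip.observe(); c=manip.capture(n)
    if save: cv2.imwrite('pics/'+save,cv2.cvtColor(c['pixels'],cv2.COLOR_RGB2BGR))
    return s,c
def q2R(q):
    from scipy.spatial.transform import Rotation as Ro
    return Ro.from_quat([q[1],q[2],q[3],q[0]]).as_matrix()
def cam(s,c):
    # returns world->cam R,t
    if 'R' in c: return np.array(c['R']),np.array(c['t'])
    T=np.eye(4);T[:3,:3]=q2R(s['tool_rot']);T[:3,3]=s['tcp_pos']
    M=np.linalg.inv(T@np.array(c['hand_eye'])); return M[:3,:3],M[:3,3]
def proj(s,c,X):
    R,t=cam(s,c);X=np.atleast_2d(X)
    p=cv2.projectPoints(X.astype(float),cv2.Rodrigues(R)[0],t,np.array(c['K']),np.array([c['k1'],0,0,0.]))[0]
    return p.reshape(-1,2)
def back(s,c,uv,z):
    R,t=cam(s,c)
    n=cv2.undistortPoints(np.array(uv,float).reshape(-1,1,2),np.array(c['K']),np.array([c['k1'],0,0,0.])).reshape(-1,2)
    o=-R.T@t; d=np.c_[n,np.ones(len(n))]@R
    return o+d*((z-o[2])/d[:,2])[:,None]
E
python3 - <<'E'
from h import *
s,c=cap('top','top0.png')
for q in ['holder','inner_top','outer_lug','specimen','spare','rack','bottle','plate_tool','cup']:
    for r in manip.recognise('top',q)[:4]:
        print(q,round(r['score'],2),np.round(r['at'],3),proj(s,c,r['at'])[0].round())
print(s)
cap('scene','scene0.png')
E
```

```text
pics
holder 0.79 [ 0.505 -0.085  0.021] [293. 199.]
holder 0.56 [ 0.197 -0.286  0.023] [388. 346.]
holder 0.54 [0.552 0.236 0.032] [145. 176.]
inner_top 0.74 [0.696 0.239 0.03 ] [147. 112.]
inner_top 0.64 [ 0.181 -0.342  0.054] [419. 357.]
inner_top 0.58 [ 0.499 -0.126  0.039] [312. 201.]
outer_lug 0.74 [ 0.492 -0.124  0.032] [311. 205.]
outer_lug 0.6 [ 0.175 -0.336  0.036] [414. 358.]
specimen 0.6 [0.56  0.279 0.072] [118. 168.]
spare 0.43 [0.543 0.21  0.074] [151. 176.]
spare 0.25 [0.554 0.239 0.032] [143. 175.]
rack 0.95 [0.556 0.236 0.034] [144. 174.]
rack 0.6 [ 0.488 -0.133  0.031] [315. 207.]
rack 0.5 [0.54  0.212 0.074] [150. 177.]
bottle 0.72 [0.7   0.044 0.085] [233. 102.]
plate_tool 0.9 [ 0.472 -0.395  0.007] [433. 217.]
cup 0.57 [0.694 0.237 0.032] [147. 113.]
{'clock': 0.0, 'joint_positions': array([-1.32413514e+00,  3.59500760e-01,  1.51144860e+00, -1.27958033e-05,
        1.27252729e+00, -1.15098931e-01]), 'qd': array([-6.84051548e-04, -6.32012164e-04,  1.34850979e-04, -1.47899611e-04,
        9.66757107e-04,  9.22709782e-05]), 'effort': array([ 1.34869100e-03, -5.27620411e+01, -2.78615016e+01,  5.47772140e-05,
        1.30855461e-02,  2.74746890e-05]), 'tcp_pos': array([ 0.21216988, -0.5604868 ,  0.23044998]), 'tool_rot': array([-9.39562155e-04,  9.83684979e-01,  1.79897121e-01, -6.80216515e-05]), 'wrist_force': array([-0.1460415 ,  0.93180592, -0.64862603]), 'wrist_torque': array([0.03200964, 0.03274059, 0.02870188]), 'finger_force': 0.0, 'grip_width': 0.9994001708214739}
```

View pics/top0.png

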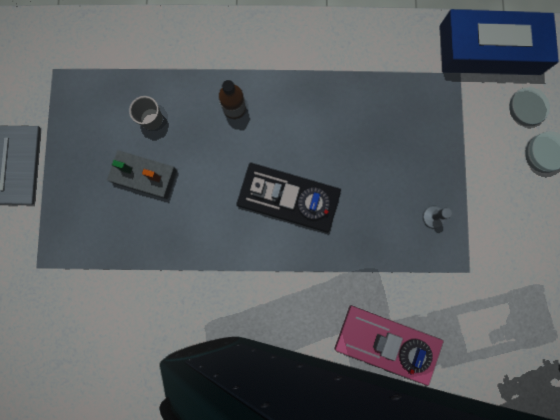

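```bash
python3 - <<'E'
import cv2
a=cv2.imread('pics/top0.png')
x=cv2.resize(a[130:270,220:420],None,fx=3,fy=3,interpolation=3)
cv2.imwrite('pics/c0.png',x[:, :])
y=cv2.resize(a[120:220,80:220],(600,428),interpolation=3)
cv2.imwrite('pics/c1.png',y)
E
```

```text
(no output)
```

The picture shows two holder shapes. The black one at about (290,197) has a blue grip and red lug at (325,211). The pink one is at (388,346). The black base fits the description. The rack is at (143,175), with the green bar at (119,164) and the orange bar at (151,174). I'll confirm the holder in a crop.

View pics/c0.png

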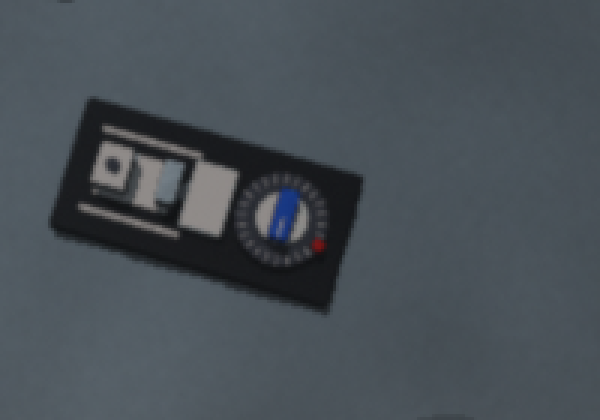

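```bash
python3 - <<'E'
from h import *
s,c=cap('top')
# holder base dark outline, from trace
for q,z in [('holder',.02),('rack',.032),('specimen',.08),('spare',.08),('inner_top',.06),('outer_lug',.04)]:
    for r in manip.trace('top',q)[:3]:
        m=r['mask'].astype(np.uint8)
        pts=np.argwhere(m)[:,::-1].astype(np.float32)
        W=back(s,c,pts,z)[:,:2].astype(np.float32)
        rc=cv2.minAreaRect(W*1000)
        print(q,round(r['score'],2),len(pts),pts.mean(0).round(),np.round(rc[0]),np.round(rc[1]),round(rc[2],1),W.mean(0).round(3))
R,t=cam(s,c);print('campos',-R.T@t)
E
```

```text
holder 0.92 3948 [291. 198.] [511. -74.] [210. 102.] 74.3 [ 0.509 -0.081]
holder 0.68 4847 [389. 345.] [ 199. -289.] [213. 101.] 69.9 [ 0.199 -0.289]
holder 0.45 279 [313. 202.] [ 501. -130.] [42. 37.] 0.2 [ 0.501 -0.13 ]
rack 0.88 1809 [142. 175.] [555. 242.] [139.  74.] 73.2 [0.554 0.241]
inner_top 0.71 258 [313. 201.] [ 495. -127.] [36. 36.] 26.6 [ 0.496 -0.127]
inner_top 0.54 332 [416. 357.] [ 183. -335.] [42. 37.] 45.4 [ 0.183 -0.334]
inner_top 0.15 116 [151. 175.] [547. 214.] [39. 15.] 64.1 [0.547 0.214]
outer_lug 0.81 621 [415. 355.] [ 183. -338.] [72. 66.] 45.5 [ 0.183 -0.337]
outer_lug 0.6 549 [313. 203.] [ 496. -126.] [67. 66.] 0.6 [ 0.495 -0.127]
campos [ 0.35924376 -0.05503853  0.96874912]
```

The crop confirms the black base, blue grip with white stroke at its lower end (-x) and red lug, so this is the holder meant. Next I work out the approach to the rack.

```bash
cat >> h.py <<'E'
def yaw(s): # world yaw of tool y, deg
    R=q2R(s['tool_rot']); return np.degrees(np.arctan2(R[1,1],R[0,1]))
def go(target,yawdeg=None):
    "print shift in tool units (full scale) from the present pose"
    s=manip.observe();R=q2R(s['tool_rot'])
    d=R.T@(np.array(target)-s['tcp_pos'])/0.04
    dy=None if yawdeg is None else -((yawdeg-yaw(s)+90)%180-90)/4
    print('units x,y,z',d.round(2),'rz units',dy,'yaw',yaw(s).round(2),'tcp',s['tcp_pos'].round(4))
E
python3 - <<'E'
from h import *
s,c=cap('wrist','w0.png');print(np.round(c['hand_eye'],3),c['K'][0])
s,c=cap('top')
im=cv2.cvtColor(c['pixels'],cv2.COLOR_RGB2HSV)
m=cv2.inRange(im,(40,80,40),(85,255,255));m[:,250:]=0
p=np.argwhere(m)[:,::-1];print(len(p),p.mean(0),back(s,c,[p.mean(0)],.07).round(3))
go([.565,.275,.23],-17)
E
python3 -m pendant '[{"rz":-1},{"rz":-1},{"rz":-1},{"rz":-1},{"rz":-1},{"rz":-1},{"rz":-1},{"rz":-1},{"rz":-1},{"rz":-1},{"rz":-1},{"rz":-1}]' 60 40
python3 -m pendant '[{"rz":-1},{"tx":0},{"tx":0}]'
python3 - <<'E'
from h import *
go([.56,.26,.25],-17)
E
```

```text
[[-0.    -0.952 -0.307  0.079]
 [ 1.    -0.001  0.001  0.002]
 [-0.001 -0.307  0.952 -0.144]
 [ 0.     0.     0.     1.   ]] [377.38696206   0.         278.10655828]
75 [117.62666667 163.65333333] [[0.569 0.282 0.07 ]]
units x,y,z [ 15.64 -16.43   0.03] rz units -13.067808720399086 yaw -69.27 tcp [ 0.2124 -0.5611  0.2313]
units x,y,z [ 15.39 -16.12  -0.47] rz units -13.067808720399086 yaw -69.27 tcp [ 0.2124 -0.5611  0.2313]$[0]: bad value
$[0]: bad value
```

```bash
python3 -m pendant '[{"tx":0,"ty":0,"tz":0,"rx":0,"ry":0,"rz":-1}]' 60 40;  python3 -m pendant '[{"rz":-1.0}]'; python3 -c "
from h import *
go([.56,.26,.25],-17)"
```

```text
clock: 1.08
tcp_pos: [0.2124, -0.5611, 0.2313]
tool_rot: [-0.0, 0.977, 0.214, 0.0]
wrist_force: [0.2, -0.6, 0.3]
grip_width: 0.882
finger_force: 0.0
units x,y,z [ 16.48 -15.01  -0.47] rz units -12.071590088494332 yaw -65.29 tcp [ 0.2124 -0.5611  0.2313]$[0]: bad value
```

```bash
python3 -m pendant '[{"tx":0,"ty":0,"tz":0,"rx":0,"ry":0,"rz":-1},{"tx":0,"ty":0,"tz":0,"rx":0,"ry":0,"rz":-1},{"tx":0,"ty":0,"tz":0,"rx":0,"ry":0,"rz":-1},{"tx":0,"ty":0,"tz":0,"rx":0,"ry":0,"rz":-1},{"tx":0,"ty":0,"tz":0,"rx":0,"ry":0,"rz":-1},{"tx":0,"ty":0,"tz":0,"rx":0,"ry":0,"rz":-1},{"tx":0,"ty":0,"tz":0,"rx":0,"ry":0,"rz":-1},{"tx":0,"ty":0,"tz":0,"rx":0,"ry":0,"rz":-1},{"tx":0,"ty":0,"tz":0,"rx":0,"ry":0,"rz":-1},{"tx":0,"ty":0,"tz":0,"rx":0,"ry":0,"rz":-1},{"tx":0,"ty":0,"tz":0,"rx":0,"ry":0,"rz":-1},{"tx":0,"ty":0,"tz":0,"rx":0,"ry":0,"rz":-1}]' ; python3 -c "
from h import *
go([.54,.21,.27],-17)"
```

```text
clock: 2.08
tcp_pos: [0.2124, -0.5611, 0.2313]
tool_rot: [-0.0, 0.804, 0.594, 0.0]
wrist_force: [0.3, 0.7, -0.1]
grip_width: 0.601
finger_force: 0.0
units x,y,z [20.83  2.17 -0.97] rz units -0.01840061554852568 yaw -17.07 tcp [ 0.2124 -0.5611  0.2313]
```

```bash
python3 -m pendant '[{"tx":1,"ty":0.1,"tz":0,"rx":0,"ry":0,"rz":0},{"tx":1,"ty":0.1,"tz":0,"rx":0,"ry":0,"rz":0},{"tx":1,"ty":0.1,"tz":0,"rx":0,"ry":0,"rz":0},{"tx":1,"ty":0.1,"tz":0,"rx":0,"ry":0,"rz":0},{"tx":1,"ty":0.1,"tz":0,"rx":0,"ry":0,"rz":0},{"tx":1,"ty":0.1,"tz":0,"rx":0,"ry":0,"rz":0},{"tx":1,"ty":0.1,"tz":0,"rx":0,"ry":0,"rz":0},{"tx":1,"ty":0.1,"tz":0,"rx":0,"ry":0,"rz":0},{"tx":1,"ty":0.1,"tz":0,"rx":0,"ry":0,"rz":0},{"tx":1,"ty":0.1,"tz":0,"rx":0,"ry":0,"rz":0},{"tx":1,"ty":0.1,"tz":0,"rx":0,"ry":0,"rz":0},{"tx":1,"ty":0.1,"tz":0,"rx":0,"ry":0,"rz":0}]' ; python3 -m pendant '[{"tx":1,"ty":0.1,"tz":0,"rx":0,"ry":0,"rz":0},{"tx":1,"ty":0.1,"tz":0,"rx":0,"ry":0,"rz":0},{"tx":1,"ty":0.1,"tz":0,"rx":0,"ry":0,"rz":0},{"tx":1,"ty":0.1,"tz":0,"rx":0,"ry":0,"rz":0},{"tx":1,"ty":0.1,"tz":0,"rx":0,"ry":0,"rz":0},{"tx":1,"ty":0.1,"tz":0,"rx":0,"ry":0,"rz":0},{"tx":1,"ty":0.1,"tz":0,"rx":0,"ry":0,"rz":0},{"tx":1,"ty":0.1,"tz":0,"rx":0,"ry":0,"rz":0},{"tx":0.5,"ty":0,"tz":0,"rx":0,"ry":0,"rz":0},{"tx":0,"ty":0,"tz":0,"rx":0,"ry":0,"rz":0},{"tx":0,"ty":0,"tz":0,"rx":0,"ry":0,"rz":0}]' ; python3 -c "
from h import *
go([.569,.282,.24],-17)
s,c=cap('wrist','w1.png')
im=cv2.cvtColor(c['pixels'],cv2.COLOR_RGB2HSV)
m=cv2.inRange(im,(40,80,40),(85,255,255));p=np.argwhere(m)[:,::-1];print(len(p),p.mean(0),back(s,c,[p.mean(0)],.07).round(3))
for q in ['specimen','spare','rack']:
  for r in manip.trace('wrist',q)[:2]:
    pts=np.argwhere(r['mask'])[:,::-1].astype(np.float32);z=.032 if q=='rack' else .08
    rc=cv2.minAreaRect(back(s,c,pts,z)[:,:2].astype(np.float32)*1000);print(q,r['score'],pts.mean(0),rc)
"
```

```text
clock: 3.08
tcp_pos: [0.4011, -0.1152, 0.2317]
tool_rot: [0.0, 0.805, 0.593, 0.0]
wrist_force: [0.9, -0.3, 0.2]
grip_width: 0.6
finger_force: 0.0
clock: 4.0
tcp_pos: [0.5321, 0.199, 0.231]
tool_rot: [0.0, 0.805, 0.594, -0.0]
wrist_force: [0.7, -0.0, 0.5]
grip_width: 0.598
finger_force: 0.0
units x,y,z [ 2.25  0.27 -0.23] rz units -0.0316171209766658 yaw -17.13 tcp [0.5321 0.199  0.231 ]
525 [290.54285714  87.02857143] [[0.568 0.275 0.07 ]]
specimen 0.59 [290.5  87. ] ((567.7550048828125, 275.2327880859375), (23.125255584716797, 11.306952476501465), 73.0447769165039)
spare 0.84 [291.42667 169.49905] ((550.2796020507812, 215.2217559814453), (30.589435577392578, 11.677624702453613), 76.56974792480469)
rack 0.81 [289.37012 121.05461] ((559.2099609375, 243.28761291503906), (130.72235107421875, 70.87197875976562), 73.9695053100586)
```

View pics/w1.png

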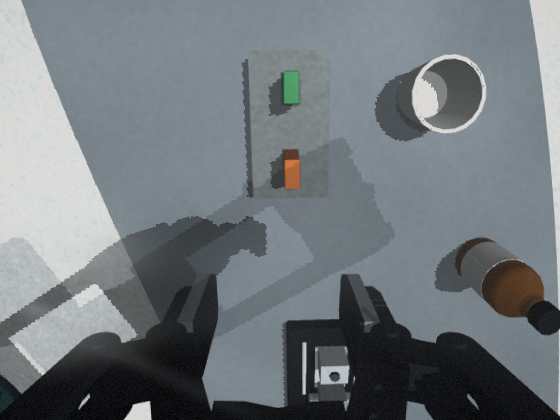

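Green bar top face at (290,87) and orange at (291,165); rack and green bar agree at (0.568, 0.275), yaw 74°. Descending.

```bash
python3 -c "
from h import *
go([.568,.275,.049],-16.3)"
python3 -m pendant '[{"tx":1,"ty":0.08,"tz":0,"rx":0,"ry":0,"rz":0},{"tx":1,"ty":0.08,"tz":0,"rx":0,"ry":0,"rz":-0.15},{"tx":0.07,"ty":0.08,"tz":1,"rx":0,"ry":0,"rz":0},{"tx":0,"ty":0,"tz":1,"rx":0,"ry":0,"rz":0},{"tx":0,"ty":0,"tz":0.5,"rx":0,"ry":0,"rz":0},{"tx":0,"ty":0,"tz":0,"rx":0,"ry":0,"rz":0},{"tx":0,"ty":0,"tz":0,"rx":0,"ry":0,"rz":0}]' 45 40
python3 -c "
from h import *
go([.568,.275,.049],-16.3)
cap('wrist','w2.png')"
```

```text
units x,y,z [2.14 0.29 4.56] rz units -0.260669263385374 yaw -17.34 tcp [0.5317 0.1969 0.2313]
clock: 4.78
tcp_pos: [0.5651, 0.273, 0.1307]
tool_rot: [-0.0, 0.803, 0.597, -0.001]
wrist_force: [-0.3, 0.1, 0.1]
grip_width: 0.448
finger_force: 0.0
units x,y,z [0.07 0.06 2.04] rz units -0.11240490571835338 yaw -16.75 tcp [0.5651 0.273  0.1307]
```

View pics/w2.png

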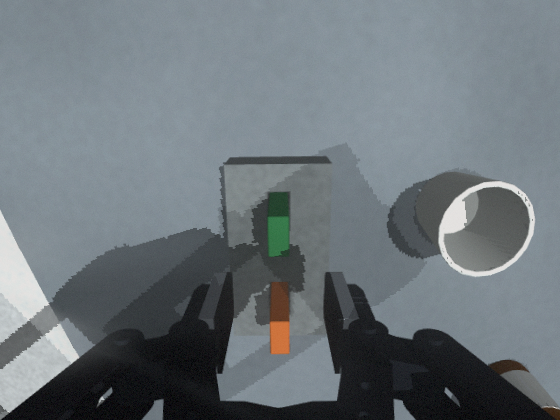

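```bash
python3 -c "
from h import *
s,c=cap('wrist')
im=cv2.cvtColor(c['pixels'],cv2.COLOR_RGB2HSV)
m=cv2.inRange(im,(40,60,100),(85,255,255));p=np.argwhere(m)[:,::-1].astype(np.float32)
rc=cv2.minAreaRect(back(s,c,p,.08)[:,:2].astype(np.float32)*1000);print(len(p),p.mean(0),rc)
go([rc[0][0]/1000,rc[0][1]/1000,.049],-16.3)"
```

```text
735 [275.3728  235.59047] ((568.084228515625, 274.95135498046875), (22.627330780029297, 11.221933364868164), 73.21757507324219)
units x,y,z [0.02 0.01 2.11] rz units -0.10845921032509409 yaw -16.73 tcp [0.5674 0.2741 0.1334]
```

The bar measures at (0.568, 0.275), aligned with the tool within 1 mm. Going down and gripping.

```bash
python3 -m pendant '[{"tx":0.02,"ty":0.01,"tz":0.7,"rx":0,"ry":0,"rz":-0.1},{"tx":0,"ty":0,"tz":0.7,"rx":0,"ry":0,"rz":0},{"tx":0,"ty":0,"tz":0.7,"rx":0,"ry":0,"rz":0},{"tx":0,"ty":0,"tz":0,"rx":0,"ry":0,"rz":0},{"tx":0,"ty":0,"tz":0,"rx":0,"ry":0,"rz":0}]' 45 40
python3 -m pendant '[{"tx":0,"ty":0,"tz":0,"rx":0,"ry":0,"rz":0},{"tx":0,"ty":0,"tz":0,"rx":0,"ry":0,"rz":0},{"tx":0,"ty":0,"tz":0,"rx":0,"ry":0,"rz":0},{"tx":0,"ty":0,"tz":0,"rx":0,"ry":0,"rz":0},{"tx":0,"ty":0,"tz":0,"rx":0,"ry":0,"rz":0},{"tx":0,"ty":0,"tz":0,"rx":0,"ry":0,"rz":0},{"tx":0,"ty":0,"tz":0,"rx":0,"ry":0,"rz":0},{"tx":0,"ty":0,"tz":0,"rx":0,"ry":0,"rz":0}]' 0 40
```

```text
clock: 5.3
tcp_pos: [0.5668, 0.2748, 0.0483]
tool_rot: [-0.0, 0.8, 0.6, -0.0]
wrist_force: [-0.9, 0.3, 0.4]
grip_width: 0.452
finger_force: 0.0
clock: 5.97
tcp_pos: [0.5674, 0.276, 0.0498]
tool_rot: [0.0, 0.8, 0.6, 0.002]
wrist_force: [-2.5, 1.9, 6.4]
grip_width: 0.131
finger_force: 40.3
```

```bash
python3 -m pendant '[{"tx":0,"ty":0,"tz":-0.3,"rx":0,"ry":0,"rz":0},{"tx":0,"ty":0,"tz":-0.5,"rx":0,"ry":0,"rz":0},{"tx":0,"ty":0,"tz":-0.8,"rx":0,"ry":0,"rz":0},{"tx":0,"ty":0,"tz":-1,"rx":0,"ry":0,"rz":0},{"tx":0,"ty":0,"tz":-1,"rx":0,"ry":0,"rz":0},{"tx":0,"ty":0,"tz":0,"rx":0,"ry":0,"rz":0},{"tx":0,"ty":0,"tz":0,"rx":0,"ry":0,"rz":0}]' 
python3 -c "
from h import *
go([.523,-.032,.2],74.3)"
```

```text
clock: 6.55
tcp_pos: [0.5692, 0.2758, 0.1963]
tool_rot: [0.001, 0.8, 0.6, 0.004]
wrist_force: [0.0, -0.2, -0.8]
grip_width: 0.131
finger_force: 39.3
units x,y,z [-7.71  1.05 -0.12] rz units 22.358048007458862 yaw -16.27 tcp [0.5692 0.2758 0.1963]
```

```bash
python3 -m pendant '[{"tx":-1,"ty":0.13,"tz":0,"rx":0,"ry":0,"rz":0},{"tx":-1,"ty":0.13,"tz":0,"rx":0,"ry":0,"rz":0},{"tx":-1,"ty":0.13,"tz":0,"rx":0,"ry":0,"rz":0},{"tx":-1,"ty":0.13,"tz":0,"rx":0,"ry":0,"rz":0},{"tx":-1,"ty":0.13,"tz":0,"rx":0,"ry":0,"rz":0},{"tx":-1,"ty":0.13,"tz":0,"rx":0,"ry":0,"rz":0},{"tx":-1,"ty":0.13,"tz":0,"rx":0,"ry":0,"rz":0},{"tx":-0.7,"ty":0.13,"tz":0,"rx":0,"ry":0,"rz":0},{"tx":0,"ty":0,"tz":0,"rx":0,"ry":0,"rz":0},{"tx":0,"ty":0,"tz":0,"rx":0,"ry":0,"rz":-1},{"tx":0,"ty":0,"tz":0,"rx":0,"ry":0,"rz":-1},{"tx":0,"ty":0,"tz":0,"rx":0,"ry":0,"rz":-1}]' 
python3 -m pendant '[{"tx":0,"ty":0,"tz":0,"rx":0,"ry":0,"rz":-1},{"tx":0,"ty":0,"tz":0,"rx":0,"ry":0,"rz":-1},{"tx":0,"ty":0,"tz":0,"rx":0,"ry":0,"rz":-1},{"tx":0,"ty":0,"tz":0,"rx":0,"ry":0,"rz":-1},{"tx":0,"ty":0,"tz":0,"rx":0,"ry":0,"rz":-1},{"tx":0,"ty":0,"tz":0,"rx":0,"ry":0,"rz":-1},{"tx":0,"ty":0,"tz":0,"rx":0,"ry":0,"rz":-1},{"tx":0,"ty":0,"tz":0,"rx":0,"ry":0,"rz":-1},{"tx":0,"ty":0,"tz":0,"rx":0,"ry":0,"rz":-1},{"tx":0,"ty":0,"tz":0,"rx":0,"ry":0,"rz":-1},{"tx":0,"ty":0,"tz":0,"rx":0,"ry":0,"rz":-1},{"tx":0,"ty":0,"tz":0,"rx":0,"ry":0,"rz":-1}]' 
python3 -m pendant '[{"tx":0,"ty":0,"tz":0,"rx":0,"ry":0,"rz":-1},{"tx":0,"ty":0,"tz":0,"rx":0,"ry":0,"rz":-1},{"tx":0,"ty":0,"tz":0,"rx":0,"ry":0,"rz":-1},{"tx":0,"ty":0,"tz":0,"rx":0,"ry":0,"rz":-1},{"tx":0,"ty":0,"tz":0,"rx":0,"ry":0,"rz":-1},{"tx":0,"ty":0,"tz":0,"rx":0,"ry":0,"rz":-1},{"tx":0,"ty":0,"tz":0,"rx":0,"ry":0,"rz":-1},{"tx":0,"ty":0,"tz":0,"rx":0,"ry":0,"rz":-0.6},{"tx":0,"ty":0,"tz":0,"rx":0,"ry":0,"rz":0},{"tx":0,"ty":0,"tz":0,"rx":0,"ry":0,"rz":0}]' 
python3 -c "
from h import *
s,c=cap('wrist','w3.png')
print(manip.observe()['joint_positions'].round(2))
go([.523,-.032,.2],74.3)
for q,z in [('holder',.02),('specimen',.07),('inner_top',.06)]:
  for r in manip.trace('wrist',q)[:2]:
    pts=np.argwhere(r['mask'])[:,::-1].astype(np.float32)
    rc=cv2.minAreaRect(back(s,c,pts,z)[:,:2].astype(np.float32)*1000);print(q,r['score'],pts.mean(0),rc)
O=np.array([.5096,-.0788,0]);a=np.radians(74.3);ey=np.array([np.cos(a),np.sin(a),0]);ex=np.array([ey[1],-ey[0],0])
im=cv2.imread('pics/w3.png')
f=lambda P:proj(s,c,[O+x*ex+y*ey+np.array([0,0,z]) for x,y,z in P])
for P in [[(-.05,-.1,.02),(.05,-.1,.02),(.05,.11,.02),(-.05,.11,.02)],[(-.015,.04,.056),(.015,.04,.056),(.015,.04,.023),(-.015,.04,.023)],[(-.018,-.057,.06),(.018,-.057,.06),(.018,-.043,.06),(-.018,-.043,.06)],[(-.012,.0425,.023),(.012,.0425,.023),(.012,.0545,.023),(-.012,.0545,.023)]]:
  cv2.polylines(im,[f(P).round().astype(int)],True,(255,0,255),1)
cv2.imwrite('pics/w3o.png',im)
"
```

```text
clock: 7.55
tcp_pos: [0.5192, -0.0321, 0.1905]
tool_rot: [-0.001, 0.732, 0.681, -0.001]
wrist_force: [-0.0, 0.9, -1.1]
grip_width: 0.131
finger_force: 39.3
clock: 8.55
tcp_pos: [0.5193, -0.0315, 0.1905]
tool_rot: [-0.001, 0.391, 0.92, -0.0]
wrist_force: [0.1, 0.3, -0.5]
grip_width: 0.134
finger_force: 39.3
clock: 9.38
tcp_pos: [0.5195, -0.0317, 0.1907]
tool_rot: [-0.001, 0.139, 0.99, 0.0]
wrist_force: [-0.0, -0.4, -1.3]
grip_width: 0.131
finger_force: 39.3
[-0.19  0.29  1.73  0.    1.12 -1.49]
units x,y,z [-0.08  0.02 -0.23] rz units -0.05972951612188737 yaw 74.06 tcp [ 0.5197 -0.0318  0.1908]
holder 0.65 [218.71352 189.34694] ((511.2906494140625, -78.2398681640625), (209.32504272460938, 101.91946411132812), 74.4763412475586)
specimen 0.73 [278.19098 295.38608] ((591.9338989257812, -53.898284912109375), (28.00206184387207, 112.79766082763672), 74.083251953125)
```

View pics/w3o.png

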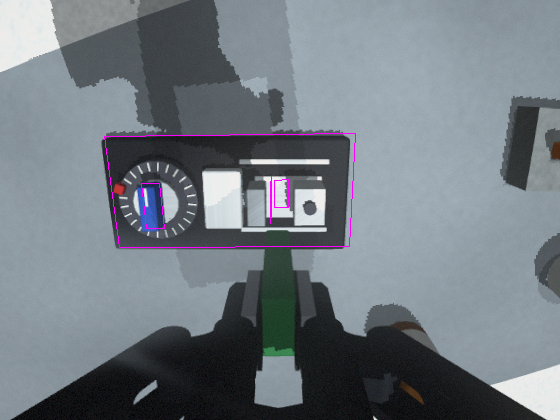

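The overlay sits about 5 px right of the base edges at (101–350, 135–248), so the holder lies about 4 mm further in -y than the top view gave. I'll correct and take a closer look.

```bash
python3 -c "
from h import *
go([.523,-.0364,.115],74.4)"
python3 -m pendant '[{"tx":-0.1,"ty":-0.1,"tz":1,"rx":0,"ry":0,"rz":-0.07},{"tx":0,"ty":0,"tz":0.85,"rx":0,"ry":0,"rz":0},{"tx":0,"ty":0,"tz":0,"rx":0,"ry":0,"rz":0},{"tx":0,"ty":0,"tz":0,"rx":0,"ry":0,"rz":0},{"tx":0,"ty":0,"tz":0,"rx":0,"ry":0,"rz":0}]' 
python3 -c "
from h import *
s,c=cap('wrist','w4.png')
go([.523,-.0364,.115],74.4)
for q,z in [('holder',.02),('inner_top',.06)]:
  for r in manip.trace('wrist',q)[:2]:
    pts=np.argwhere(r['mask'])[:,::-1].astype(np.float32)
    rc=cv2.minAreaRect(back(s,c,pts,z)[:,:2].astype(np.float32)*1000);print(q,r['score'],pts.mean(0),rc)
O=np.array([.5099,-.083,0]);a=np.radians(74.4);ey=np.array([np.cos(a),np.sin(a),0]);ex=np.array([ey[1],-ey[0],0])
im=cv2.resize(cv2.imread('pics/w4.png'),None,fx=2,fy=2,interpolation=3)
f=lambda P:proj(s,c,[O+x*ex+y*ey+np.array([0,0,z]) for x,y,z in P])*2
for P in [[(-.05,-.1,.02),(.05,-.1,.02),(.05,.11,.02),(-.05,.11,.02)],[(-.015,.04,.056),(.015,.04,.056),(.015,.04,.023),(-.015,.04,.023)],[(-.018,-.057,.06),(.018,-.057,.06),(.018,-.043,.06),(-.018,-.043,.06)],[(-.012,.0425,.023),(.012,.0425,.023),(.012,.0545,.023),(-.012,.0545,.023)]]:
  cv2.polylines(im,[f(P).round().astype(int)],True,(255,0,255),1)
R=q2R(s['tool_rot'])
B=[s['tcp_pos']+R@np.array([x,y,.039]) for x,y in [(-.012,-.006),(.012,-.006),(.012,.006),(-.012,.006)]]
cv2.polylines(im,[(proj(s,c,B)*2).round().astype(int)],True,(0,255,255),1)
cv2.imwrite('pics/w4o.png',im[160:700,100:880])
"
```

```text
units x,y,z [-0.1  -0.08  1.9 ] rz units -0.0775585259755367 yaw 74.09 tcp [ 0.52   -0.0321  0.1911]
clock: 10.0
tcp_pos: [0.5236, -0.0373, 0.1184]
tool_rot: [0.0, 0.136, 0.991, 0.0]
wrist_force: [0.4, -0.7, -0.4]
grip_width: 0.133
finger_force: 39.2
units x,y,z [0.04 0.01 0.1 ] rz units 0.0006058253829834825 yaw 74.4 tcp [ 0.5243 -0.0374  0.119 ]
holder 0.77 [207.30428 203.50606] ((511.3570251464844, -78.244384765625), (210.19097900390625, 102.68260955810547), 74.09258270263672)
inner_top 0.61 [125.688866 226.4139  ] ((496.30621337890625, -121.5155029296875), (35.60554504394531, 41.82522201538086), 75.0545883178711)
```

View pics/w4o.png

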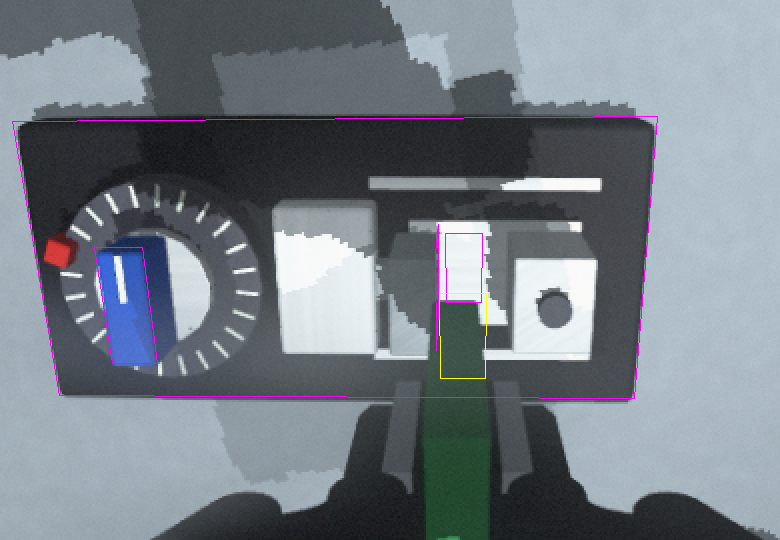

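The base outline fits within about 1 mm. The bar's foot edge at crop (429–480, 303) sits about 8 px left of where I predicted it (440–486), so I measure the bar and the slot in the same image.

```bash
python3 -c "
from h import *
s,c=cap('wrist')
g=cv2.cvtColor(c['pixels'],cv2.COLOR_RGB2HSV)
m=cv2.inRange(g,(40,60,20),(90,255,255));m[:225]=0
R=q2R(s['tool_rot']);p=s['tcp_pos'];print('tcp',p,'tool z',R[:,2].round(4))
ax=np.radians(74.2);ey=np.array([np.cos(ax),np.sin(ax),0]);ex=np.array([ey[1],-ey[0],0])
for v in [228,230,232,234,240,260,280,295]:
  u=np.where(m[v,230:330])[0]+230
  if not len(u): print(v);continue
  # intersect with vertical plane of the bar's -x face (12mm to -ex of the TCP)
  Rm,t=cam(s,c);n=cv2.undistortPoints(np.array([[u.min()-.5,v],[u.max()+.5,v]],float).reshape(-1,1,2),np.array(c['K']),np.array([c['k1'],0,0,0.])).reshape(-1,2)
  o=-Rm.T@t;d=np.c_[n,np.ones(2)]@Rm;k=((p-.012*ex-o)@ex)/(d@ex);W=o+d*k[:,None]
  print(v,u.min(),u.max(),'y rel tcp',((W-p)@ey*1000).round(1),'z',W[:,2].round(3))
# jaw/backstop edges: dump gray profile along rows in slot region, before bar
O=np.array([.5099,-.083,0])
gr=cv2.cvtColor(c['pixels'],cv2.COLOR_RGB2GRAY)
for x,z in [(-.012,.056)]:
  for y in np.arange(.024,.080,.002):
    q=proj(s,c,[O+x*ex+y*ey+np.array([0,0,z])])[0];print(round(y*1000),q.round(1),gr[int(round(q[1])),int(round(q[0]))],end='; ')
"
```

```text
tcp [ 0.52447999 -0.03744769  0.1192707 ] tool z [ 3.5e-03 -6.0e-04 -1.0e+00]
228
230 268 268 y rel tcp [-7.  -6.5] z [0.086 0.086]
232 268 287 y rel tcp [-6.9  2.9] z [0.088 0.088]
234 267 288 y rel tcp [-7.3  3.4] z [0.091 0.091]
240 266 288 y rel tcp [-7.6  3.2] z [0.099 0.099]
260 270 289 y rel tcp [-5.2  3. ] z [0.121 0.121]
280 263 293 y rel tcp [-7.4  4. ] z [0.139 0.139]
295 261 295 y rel tcp [-7.6  4.3] z [0.15 0.15]
24 [239.6 209.5] 87; 26 [243.1 209.5] 89; 28 [246.6 209.5] 97; 30 [250.  209.5] 98; 32 [253.5 209.5] 99; 34 [257.  209.5] 95; 36 [260.5 209.5] 94; 38 [264.  209.5] 95; 40 [267.5 209.5] 87; 42 [271.  209.6] 240; 44 [274.5 209.6] 241; 46 [278.  209.6] 243; 48 [281.5 209.6] 242; 50 [284.9 209.6] 242; 52 [288.4 209.6] 243; 54 [291.9 209.6] 242; 56 [295.4 209.6] 124; 58 [298.9 209.7] 122; 60 [302.4 209.7] 115; 62 [305.9 209.7] 110; 64 [309.4 209.7] 245; 66 [312.8 209.7] 241; 68 [316.3 209.7] 241; 70 [319.8 209.7] 243; 72 [323.3 209.7] 243; 74 [326.8 209.8] 242; 76 [330.2 209.8] 244; 78 [333.7 209.8] 249;
```

```bash
python3 -c "
import cv2
a=cv2.imread('pics/w4.png')[180:275,225:370]
a=cv2.convertScaleAbs(a,alpha=1.3,beta=20)
cv2.imwrite('pics/c4.png',cv2.resize(a,None,fx=5,fy=5,interpolation=cv2.INTER_CUBIC))"
```

```text
(no output)
```

View pics/c4.png

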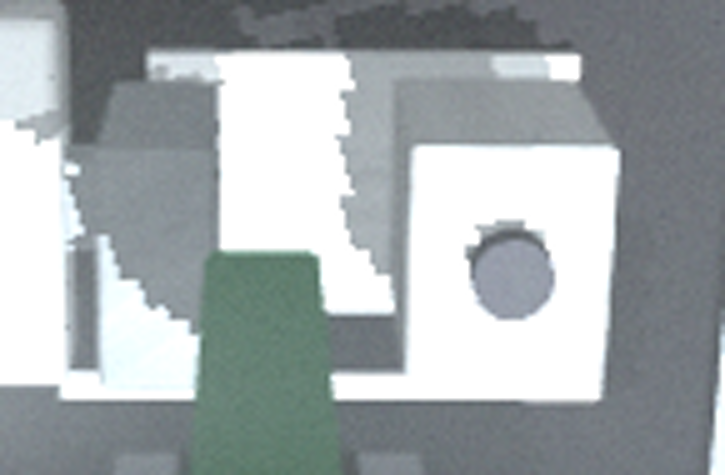

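Jaw face top edge at crop x≈218, backstop face at x≈412, and the bar in between at 205–320. It needs about +3.6 mm in holder y and -1 mm in x. Shifting, then lowering in stages while watching the force.

```bash
python3 -m pendant '[{"tx":0.025,"ty":0.09,"tz":0,"rx":0,"ry":0,"rz":0},{"tx":0,"ty":0,"tz":0.4,"rx":0,"ry":0,"rz":0},{"tx":0,"ty":0,"tz":0.35,"rx":0,"ry":0,"rz":0},{"tx":0,"ty":0,"tz":0,"rx":0,"ry":0,"rz":0},{"tx":0,"ty":0,"tz":0,"rx":0,"ry":0,"rz":0},{"tx":0,"ty":0,"tz":0,"rx":0,"ry":0,"rz":0}]' 
python3 -c "
from h import *
s,c=cap('wrist','w5.png')
a=cv2.imread('pics/w5.png')[160:300,200:370]
a=cv2.convertScaleAbs(a,alpha=1.3,beta=20)
cv2.imwrite('pics/c5.png',cv2.resize(a,None,fx=4,fy=4,interpolation=cv2.INTER_CUBIC))"
```

```text
clock: 10.7
tcp_pos: [0.5234, -0.0334, 0.0881]
tool_rot: [0.0, 0.136, 0.991, 0.0]
wrist_force: [0.0, 0.0, -0.3]
grip_width: 0.131
finger_force: 39.3
```

View pics/c5.png

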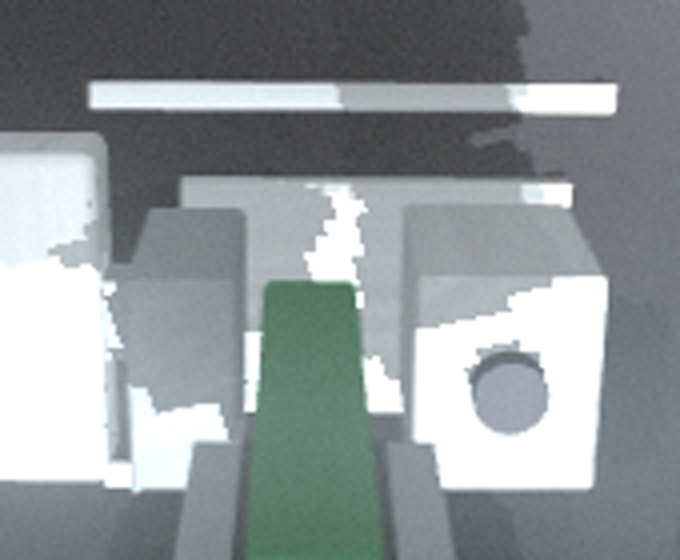

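The bar foot at (265–355, 282) hangs between the jaw face at 245 and the backstop at 412, clear on both sides. Lowering the rest.

```bash
python3 -m pendant '[{"tx":0,"ty":0,"tz":0.3,"rx":0,"ry":0,"rz":0},{"tx":0,"ty":0,"tz":0.27,"rx":0,"ry":0,"rz":0},{"tx":0,"ty":0,"tz":0,"rx":0,"ry":0,"rz":0},{"tx":0,"ty":0,"tz":0,"rx":0,"ry":0,"rz":0},{"tx":0,"ty":0,"tz":0,"rx":0,"ry":0,"rz":0}]'
python3 -m pendant '[{"tx":0,"ty":0,"tz":0.04,"rx":0,"ry":0,"rz":0},{"tx":0,"ty":0,"tz":0,"rx":0,"ry":0,"rz":0},{"tx":0,"ty":0,"tz":0,"rx":0,"ry":0,"rz":0}]'
python3 -m pendant '[{"tx":0,"ty":0,"tz":0.03,"rx":0,"ry":0,"rz":0},{"tx":0,"ty":0,"tz":0,"rx":0,"ry":0,"rz":0},{"tx":0,"ty":0,"tz":0,"rx":0,"ry":0,"rz":0}]'
```

```text
clock: 11.17
tcp_pos: [0.523, -0.0335, 0.0647]
tool_rot: [-0.0, 0.136, 0.991, 0.0]
wrist_force: [-0.6, 0.3, -0.8]
grip_width: 0.135
finger_force: 39.3
clock: 11.42
tcp_pos: [0.5231, -0.0335, 0.0631]
tool_rot: [0.0, 0.136, 0.991, 0.0]
wrist_force: [-0.0, 1.4, -1.3]
grip_width: 0.13
finger_force: 39.3
clock: 11.67
tcp_pos: [0.5233, -0.0335, 0.0628]
tool_rot: [0.0, 0.136, 0.991, -0.0]
wrist_force: [-1.5, -0.5, 9.9]
grip_width: 0.137
finger_force: 40.9
```

Floor felt (10 N). Releasing and lifting off.

```bash
python3 -m pendant '[{"tx":0,"ty":0,"tz":-0.015,"rx":0,"ry":0,"rz":0},{"tx":0,"ty":0,"tz":0,"rx":0,"ry":0,"rz":0},{"tx":0,"ty":0,"tz":0,"rx":0,"ry":0,"rz":0},{"tx":0,"ty":0,"tz":0,"rx":0,"ry":0,"rz":0},{"tx":0,"ty":0,"tz":0,"rx":0,"ry":0,"rz":0},{"tx":0,"ty":0,"tz":0,"rx":0,"ry":0,"rz":0}]' 35
python3 -m pendant '[{"tx":0,"ty":0,"tz":-0.3,"rx":0,"ry":0,"rz":0},{"tx":0,"ty":0,"tz":-0.6,"rx":0,"ry":0,"rz":0},{"tx":0,"ty":0,"tz":-0.8,"rx":0,"ry":0,"rz":0},{"tx":0,"ty":0,"tz":-0.5,"rx":0,"ry":0,"rz":0},{"tx":0,"ty":0,"tz":0,"rx":0,"ry":0,"rz":0},{"tx":0,"ty":0,"tz":0,"rx":0,"ry":0,"rz":0}]'
python3 -c "
from h import *
s,c=cap('wrist','w6.png')
R=q2R(s['tool_rot']);p=s['tcp_pos'];print(p)
a=np.radians(74.2);ey=np.array([np.cos(a),np.sin(a),0]);ex=np.array([ey[1],-ey[0],0])
# knob axis by nominal tool offset: bar centre 49.5 -> knob -50
for q in ['inner_top','specimen']:
  for r in manip.trace('wrist',q)[:2]:
    pts=np.argwhere(r['mask'])[:,::-1].astype(np.float32);print(q,r['score'],len(pts),pts.mean(0))
g=cv2.cvtColor(c['pixels'],cv2.COLOR_RGB2HSV)
for nm,lo,hi,z in [('blue',(100,150,130),(130,255,255),.06),('green',(40,60,40),(90,255,255),.093)]:
  m=cv2.inRange(g,lo,hi);m=cv2.morphologyEx(m,cv2.MORPH_OPEN,np.ones((3,3),np.uint8));pts=np.argwhere(m)[:,::-1].astype(np.float32)
  if not len(pts): continue
  rc=cv2.minAreaRect(back(s,c,pts,z)[:,:2].astype(np.float32)*1000);print(nm,len(pts),pts.mean(0),pts.min(0),pts.max(0),rc)
"
```

```text
clock: 12.17
tcp_pos: [0.5229, -0.0334, 0.0622]
tool_rot: [-0.0, 0.136, 0.991, 0.0]
wrist_force: [-0.5, 0.4, 0.6]
grip_width: 0.348
finger_force: 0.0
clock: 12.67
tcp_pos: [0.5239, -0.0336, 0.1513]
tool_rot: [0.001, 0.136, 0.991, -0.0]
wrist_force: [0.2, -0.3, -0.4]
grip_width: 0.35
finger_force: 0.0
[ 0.52387455 -0.03361837  0.15132853]
inner_top 0.83 2482 [138.64304 211.73247]
inner_top 0.38 116 [438.0345  393.57758]
specimen 0.65 92 [437.48914 393.03262]
specimen 0.64 1324 [278.40256 222.77719]
blue 859 [128.54482 218.50291] [116. 193.] [139. 242.] ((497.34405517578125, -131.50320434570312), (13.338234901428223, 34.43657684326172), 74.10765838623047)
green 1304 [277.8911  223.31671] [268. 188.] [288. 255.] ((516.1286010742188, -33.25931167602539), (11.640881538391113, 40.06643295288086), 74.41412353515625)
```

View pics/w6.png

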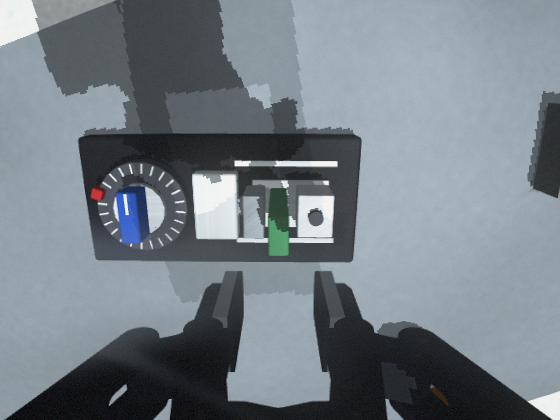

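The bar stands upright in the slot at (278,223), and the knob is untouched with its white stroke up at (126,200). Image and geometry agree on the knob axis at about (0.4958, -0.1292).

```bash
python3 -c "
from h import *
go([.4958,-.1292,.046],74.2)"
python3 -m pendant '[{"tx":0,"ty":-0.9,"tz":0,"rx":0,"ry":0,"rz":0},{"tx":0,"ty":-0.9,"tz":0,"rx":0,"ry":0,"rz":0},{"tx":0,"ty":-0.69,"tz":0,"rx":0,"ry":0,"rz":0},{"tx":0,"ty":0,"tz":0,"rx":0,"ry":0,"rz":0},{"tx":0,"ty":0,"tz":0.8,"rx":0,"ry":0,"rz":0},{"tx":0,"ty":0,"tz":0.5,"rx":0,"ry":0,"rz":0},{"tx":0,"ty":0,"tz":0,"rx":0,"ry":0,"rz":0},{"tx":0,"ty":0,"tz":0,"rx":0,"ry":0,"rz":0},{"tx":0,"ty":0,"tz":0,"rx":0,"ry":0,"rz":0}]'
python3 -c "
from h import *
go([.4958,-.1292,.046],74.2)
s,c=cap('wrist','w7.png')"
```

```text
units x,y,z [-0.03 -2.49  2.58] rz units 0.05286012579230004 yaw 74.41 tcp [ 0.5218 -0.0332  0.149 ]
clock: 13.57
tcp_pos: [0.4963, -0.1291, 0.0984]
tool_rot: [-0.0, 0.135, 0.991, 0.0]
wrist_force: [1.1, -0.5, 0.1]
grip_width: 0.351
finger_force: 0.0
units x,y,z [ 0.01 -0.01  1.31] rz units 0.05728677348836797 yaw 74.43 tcp [ 0.4963 -0.1291  0.0984]
```

View pics/w7.png

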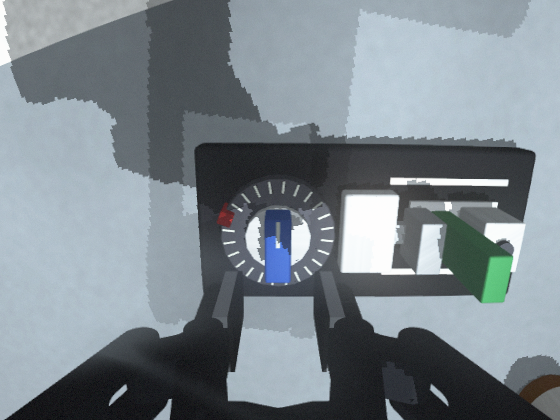

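The knob at (278,248) is centred between the fingers. Lowering to 46 mm and gripping.

```bash
python3 -m pendant '[{"tx":0,"ty":0,"tz":0.6,"rx":0,"ry":0,"rz":0},{"tx":0,"ty":0,"tz":0.5,"rx":0,"ry":0,"rz":0},{"tx":0,"ty":0,"tz":0.19,"rx":0,"ry":0,"rz":0},{"tx":0,"ty":0,"tz":0,"rx":0,"ry":0,"rz":0},{"tx":0,"ty":0,"tz":0,"rx":0,"ry":0,"rz":0},{"tx":0,"ty":0,"tz":0,"rx":0,"ry":0,"rz":0}]' 35 
python3 -c "
from h import *
s=manip.observe();print(s['wrist_torque'],s['wrist_force'])"
python3 -m pendant '[{"tx":0,"ty":0,"tz":0,"rx":0,"ry":0,"rz":0},{"tx":0,"ty":0,"tz":0,"rx":0,"ry":0,"rz":0},{"tx":0,"ty":0,"tz":0,"rx":0,"ry":0,"rz":0},{"tx":0,"ty":0,"tz":0,"rx":0,"ry":0,"rz":0},{"tx":0,"ty":0,"tz":0,"rx":0,"ry":0,"rz":0},{"tx":0,"ty":0,"tz":0,"rx":0,"ry":0,"rz":0},{"tx":0,"ty":0,"tz":0,"rx":0,"ry":0,"rz":0}]' 0 50
python3 -c "
from h import *
s=manip.observe();print(s['wrist_torque'],s['wrist_force'])"
```

```text
clock: 14.12
tcp_pos: [0.4972, -0.1297, 0.0479]
tool_rot: [0.001, 0.136, 0.991, -0.0]
wrist_force: [1.0, 0.7, 0.7]
grip_width: 0.35
finger_force: 0.0
[ 0.02688539 -0.026149    0.00456698] [0.96506999 0.65648827 0.68122471]
clock: 14.7
tcp_pos: [0.4971, -0.1297, 0.048]
tool_rot: [0.001, 0.136, 0.991, -0.0]
wrist_force: [-1.3, 0.3, 4.9]
grip_width: 0.148
finger_force: 50.9
[ 0.08787235  0.08340388 -0.04302758] [-1.34521092  0.27189792  4.91612296]
```

```bash
cat > m.py <<'E'
from h import *
s=manip.observe();y=(yaw(s))
l=f"{s['clock']:.2f} {74.43-y:.2f} {s['wrist_torque'][2]:.4f} {s['wrist_force'][0]:.1f} {s['wrist_force'][1]:.1f} {s['wrist_force'][2]:.1f}"
print(l);open('log.txt','a').write(l+'\n')
E
A='[{"tx":0,"ty":0,"tz":0,"rx":0,"ry":0,"rz":0.25},{"tx":0,"ty":0,"tz":0,"rx":0,"ry":0,"rz":0.25}]'
python3 m.py
python3 -m pendant '[{"tx":0,"ty":0,"tz":0,"rx":0,"ry":0,"rz":0.25},{"tx":0,"ty":0,"tz":0,"rx":0,"ry":0,"rz":0.25}]' >/dev/null; python3 m.py
python3 -m pendant '[{"tx":0,"ty":0,"tz":0,"rx":0,"ry":0,"rz":0.25},{"tx":0,"ty":0,"tz":0,"rx":0,"ry":0,"rz":0.25}]' >/dev/null; python3 m.py
python3 -m pendant '[{"tx":0,"ty":0,"tz":0,"rx":0,"ry":0,"rz":0.25},{"tx":0,"ty":0,"tz":0,"rx":0,"ry":0,"rz":0.25}]' >/dev/null; python3 m.py
python3 -m pendant '[{"tx":0,"ty":0,"tz":0,"rx":0,"ry":0,"rz":0.25},{"tx":0,"ty":0,"tz":0,"rx":0,"ry":0,"rz":0.25}]' >/dev/null; python3 m.py
python3 -m pendant '[{"tx":0,"ty":0,"tz":0,"rx":0,"ry":0,"rz":0.25},{"tx":0,"ty":0,"tz":0,"rx":0,"ry":0,"rz":0.25}]' >/dev/null; python3 m.py
python3 -m pendant '[{"tx":0,"ty":0,"tz":0,"rx":0,"ry":0,"rz":0.25},{"tx":0,"ty":0,"tz":0,"rx":0,"ry":0,"rz":0.25}]' >/dev/null; python3 m.py
python3 -m pendant '[{"tx":0,"ty":0,"tz":0,"rx":0,"ry":0,"rz":0.25},{"tx":0,"ty":0,"tz":0,"rx":0,"ry":0,"rz":0.25}]' >/dev/null; python3 m.py
python3 -m pendant '[{"tx":0,"ty":0,"tz":0,"rx":0,"ry":0,"rz":0.25},{"tx":0,"ty":0,"tz":0,"rx":0,"ry":0,"rz":0.25}]'; python3 m.py
```

```text
14.70 0.04 -0.0430 -1.3 0.3 4.9
14.87 2.04 0.2101 -0.8 0.6 5.5
15.03 4.04 0.2088 -0.1 0.4 6.4
15.20 6.03 0.2688 -0.5 0.3 5.9
15.37 8.03 0.2283 0.1 0.0 4.8
15.53 10.03 0.2378 -0.3 -0.4 6.0
15.70 12.03 0.2158 -0.2 -1.0 5.1
15.87 14.03 0.2445 -1.8 -1.3 6.1
clock: 16.03
tcp_pos: [0.497, -0.13, 0.048]
tool_rot: [0.001, 0.272, 0.962, -0.0]
wrist_force: [-0.8, -1.4, 5.5]
grip_width: 0.142
finger_force: 50.9
16.03 16.02 0.2323 -0.8 -1.4 5.5
```

Free-turning torque is about 0.23 N m. I'll ease the 5 N press by raising 0.6 mm and carry on in the same steps.

```bash

python3 -m pendant '[{"tx":0,"ty":0,"tz":-0.015,"rx":0,"ry":0,"rz":0.25},{"tx":0,"ty":0,"tz":0,"rx":0,"ry":0,"rz":0.25}]' >/dev/null; python3 m.py
python3 -m pendant '[{"tx":0,"ty":0,"tz":0,"rx":0,"ry":0,"rz":0.25},{"tx":0,"ty":0,"tz":0,"rx":0,"ry":0,"rz":0.25}]' >/dev/null; python3 m.py
python3 -m pendant '[{"tx":0,"ty":0,"tz":0,"rx":0,"ry":0,"rz":0.25},{"tx":0,"ty":0,"tz":0,"rx":0,"ry":0,"rz":0.25}]' >/dev/null; python3 m.py
python3 -m pendant '[{"tx":0,"ty":0,"tz":0,"rx":0,"ry":0,"rz":0.25},{"tx":0,"ty":0,"tz":0,"rx":0,"ry":0,"rz":0.25}]' >/dev/null; python3 m.py
python3 -m pendant '[{"tx":0,"ty":0,"tz":0,"rx":0,"ry":0,"rz":0.25},{"tx":0,"ty":0,"tz":0,"rx":0,"ry":0,"rz":0.25}]' >/dev/null; python3 m.py
python3 -m pendant '[{"tx":0,"ty":0,"tz":0,"rx":0,"ry":0,"rz":0.25},{"tx":0,"ty":0,"tz":0,"rx":0,"ry":0,"rz":0.25}]' >/dev/null; python3 m.py
python3 -m pendant '[{"tx":0,"ty":0,"tz":0,"rx":0,"ry":0,"rz":0.25},{"tx":0,"ty":0,"tz":0,"rx":0,"ry":0,"rz":0.25}]' >/dev/null; python3 m.py
python3 -m pendant '[{"tx":0,"ty":0,"tz":0,"rx":0,"ry":0,"rz":0.25},{"tx":0,"ty":0,"tz":0,"rx":0,"ry":0,"rz":0.25}]' >/dev/null; python3 m.py
python3 -c "
from h import *
s,c=cap('wrist','w8.png');cv2.imwrite('pics/c8.png',cv2.resize(cv2.imread('pics/w8.png')[130:320,130:480],None,fx=2,fy=2))"
```

```text
16.20 18.06 0.2022 0.4 -3.2 2.0
16.37 20.08 0.2257 -0.9 -3.5 7.0
16.53 22.09 0.2143 -1.2 -3.5 7.6
16.70 24.08 0.1853 -1.1 -4.0 6.4
16.87 26.08 0.1959 -0.7 -3.8 6.8
17.03 28.08 0.2232 -2.0 -3.7 6.6
17.20 30.08 0.1609 -1.0 -5.0 6.4
17.37 32.08 0.1906 -1.7 -5.8 6.9
```

```bash

python3 -m pendant '[{"tx":0,"ty":0,"tz":0,"rx":0,"ry":0,"rz":0.25},{"tx":0,"ty":0,"tz":0,"rx":0,"ry":0,"rz":0.25}]' >/dev/null; python3 m.py
python3 -m pendant '[{"tx":0,"ty":0,"tz":0,"rx":0,"ry":0,"rz":0.25},{"tx":0,"ty":0,"tz":0,"rx":0,"ry":0,"rz":0.25}]' >/dev/null; python3 m.py
python3 -m pendant '[{"tx":0,"ty":0,"tz":0,"rx":0,"ry":0,"rz":0.25},{"tx":0,"ty":0,"tz":0,"rx":0,"ry":0,"rz":0.25}]' >/dev/null; python3 m.py
python3 -m pendant '[{"tx":0,"ty":0,"tz":0,"rx":0,"ry":0,"rz":0.25},{"tx":0,"ty":0,"tz":0,"rx":0,"ry":0,"rz":0.25}]' >/dev/null; python3 m.py
python3 -m pendant '[{"tx":0,"ty":0,"tz":0,"rx":0,"ry":0,"rz":0.25},{"tx":0,"ty":0,"tz":0,"rx":0,"ry":0,"rz":0.25}]' >/dev/null; python3 m.py
python3 -m pendant '[{"tx":0,"ty":0,"tz":0,"rx":0,"ry":0,"rz":0.25},{"tx":0,"ty":0,"tz":0,"rx":0,"ry":0,"rz":0.25}]' >/dev/null; python3 m.py
python3 -m pendant '[{"tx":0,"ty":0,"tz":0,"rx":0,"ry":0,"rz":0.25},{"tx":0,"ty":0,"tz":0,"rx":0,"ry":0,"rz":0.25}]'; python3 m.py
python3 -c "
from h import *
for i,(n) in enumerate(['pics/top0.png',None]):
  if n: a=cv2.cvtColor(cv2.imread(n),cv2.COLOR_BGR2HSV)
  else:
    s,c=cap('top');a=cv2.cvtColor(c['pixels'],cv2.COLOR_RGB2HSV)
  m=cv2.inRange(a,(0,150,90),(6,255,255))|cv2.inRange(a,(174,150,90),(180,255,255));m[:150]=0;m[260:]=0
  p=np.argwhere(m)[:,::-1];print(len(p),p.mean(0) if len(p) else '')
"
```

```text
17.58 34.08 0.1821 -1.5 -5.6 5.2
17.75 36.07 0.2275 -1.8 -4.8 7.0
17.92 38.07 0.2048 -1.4 -5.2 7.1
18.08 40.07 0.2352 -2.4 -5.4 6.4
18.25 42.07 0.2181 -2.7 -6.4 6.8
18.42 44.06 0.2742 -2.1 -5.6 6.9
clock: 18.58
tcp_pos: [0.4964, -0.1304, 0.048]
tool_rot: [0.001, 0.512, 0.859, -0.001]
wrist_force: [-2.0, -5.4, 6.8]
grip_width: 0.148
finger_force: 51.1
18.58 46.06 0.1900 -2.0 -5.4 6.8
9 [325.66666667 211.11111111]
0
```

```bash

python3 -m pendant '[{"tx":0,"ty":0,"tz":0,"rx":0,"ry":0,"rz":0.25}]' >/dev/null; python3 m.py
python3 -m pendant '[{"tx":0,"ty":0,"tz":0,"rx":0,"ry":0,"rz":0.25}]' >/dev/null; python3 m.py
python3 -m pendant '[{"tx":0,"ty":0,"tz":0,"rx":0,"ry":0,"rz":0.25}]' >/dev/null; python3 m.py
python3 -m pendant '[{"tx":0,"ty":0,"tz":0,"rx":0,"ry":0,"rz":0.25}]' >/dev/null; python3 m.py
python3 -m pendant '[{"tx":0,"ty":0,"tz":0,"rx":0,"ry":0,"rz":0.25}]' >/dev/null; python3 m.py
python3 -m pendant '[{"tx":0,"ty":0,"tz":0,"rx":0,"ry":0,"rz":0.25}]' >/dev/null; python3 m.py
python3 -m pendant '[{"tx":0,"ty":0,"tz":0,"rx":0,"ry":0,"rz":0.25}]' >/dev/null; python3 m.py
python3 -m pendant '[{"tx":0,"ty":0,"tz":0,"rx":0,"ry":0,"rz":0.25}]' >/dev/null; python3 m.py
python3 -c "
from h import *
s,c=cap('wrist')
R,t=cam(s,c)
for n in ['w6','w7','w8','now']:
  a=c['pixels'] if n=='now' else cv2.cvtColor(cv2.imread('pics/%s.png'%n),cv2.COLOR_BGR2RGB)
  a=cv2.cvtColor(a,cv2.COLOR_RGB2HSV);m=cv2.inRange(a,(0,150,90),(6,255,255))|cv2.inRange(a,(174,150,90),(180,255,255))
  p=np.argwhere(m)[:,::-1];print(n,len(p),p.mean(0).round(1) if len(p) else '')
  if n=='now' and len(p): print(back(s,c,[p.mean(0)],.039).round(4))
g=cv2.cvtColor(c['pixels'],cv2.COLOR_RGB2HSV);m=cv2.inRange(g,(40,60,40),(90,255,255));pts=np.argwhere(m)[:,::-1].astype(np.float32)
print('green',len(pts),pts.mean(0))
"
```

```text
18.72 47.02 0.1741 -1.7 -6.0 7.0
18.80 48.06 0.1682 -2.6 -6.3 7.2
18.88 49.06 0.2164 -2.9 -5.8 6.2
18.97 50.06 0.2281 -2.1 -5.8 7.2
19.05 51.06 0.2556 -2.6 -5.5 7.0
19.13 52.06 0.2503 -4.7 -6.7 6.9
19.22 53.06 0.2065 -3.0 -7.3 7.5
19.30 54.06 0.1905 -3.1 -6.3 7.5
w6 124 [ 96.7 193.8]
w7 53 [224.5 216. ]
w8 1 [214. 293.]
now 0 
green 8954 [488.52188  70.88128]
```

```bash

python3 -m pendant '[{"tx":0,"ty":0,"tz":0,"rx":0,"ry":0,"rz":0.25}]' >/dev/null; python3 m.py
python3 -m pendant '[{"tx":0,"ty":0,"tz":0,"rx":0,"ry":0,"rz":0.25}]' >/dev/null; python3 m.py
python3 -m pendant '[{"tx":0,"ty":0,"tz":0,"rx":0,"ry":0,"rz":0.25}]' >/dev/null; python3 m.py
python3 -m pendant '[{"tx":0,"ty":0,"tz":0,"rx":0,"ry":0,"rz":0.25}]' >/dev/null; python3 m.py
python3 -m pendant '[{"tx":0,"ty":0,"tz":0,"rx":0,"ry":0,"rz":0.25}]' >/dev/null; python3 m.py
python3 -m pendant '[{"tx":0,"ty":0,"tz":0,"rx":0,"ry":0,"rz":0.25}]' >/dev/null; python3 m.py
python3 -m pendant '[{"tx":0,"ty":0,"tz":0,"rx":0,"ry":0,"rz":0.25}]' >/dev/null; python3 m.py
python3 -m pendant '[{"tx":0,"ty":0,"tz":0,"rx":0,"ry":0,"rz":0.25}]' >/dev/null; python3 m.py
```

```text
19.43 55.02 0.2067 -3.7 -6.3 7.2
19.52 56.05 0.1639 -3.5 -6.2 7.2
19.60 57.05 0.2293 -3.0 -6.0 8.0
19.68 58.06 0.1692 -3.2 -6.8 7.3
19.77 59.05 0.1694 -3.3 -6.1 7.6
19.85 60.05 0.1507 -3.1 -6.6 8.3
19.93 61.05 0.2184 -4.1 -6.7 8.5
20.02 62.05 0.2667 -3.1 -7.5 7.4
```

```bash
cat > m6.py <<'E'
from h import *
v=[]
for i in range(6):
    manip.capture('top');v.append(manip.observe()['wrist_torque'][2])
s=manip.observe();print(round(s['clock'],2),round(74.43-yaw(s),2),'mean',np.mean(v).round(4),'each',np.round(v,3))
E
python3 m6.py
python3 -m pendant '[{"tx":0,"ty":0,"tz":0,"rx":0,"ry":0,"rz":0.25}]' >/dev/null; python3 m.py
python3 -m pendant '[{"tx":0,"ty":0,"tz":0,"rx":0,"ry":0,"rz":0.25}]' >/dev/null; python3 m.py
python3 m6.py
python3 -m pendant '[{"tx":0,"ty":0,"tz":0,"rx":0,"ry":0,"rz":0.25}]' >/dev/null; python3 m.py
python3 -m pendant '[{"tx":0,"ty":0,"tz":0,"rx":0,"ry":0,"rz":0.25}]' >/dev/null; python3 m.py
python3 m6.py
```

```text
20.32 62.02 mean 0.1249 each [0.183 0.147 0.103 0.106 0.076 0.135]
20.40 63.00 0.1912 -3.0 -6.2 7.4
20.48 64.04 0.2135 -3.3 -7.0 8.2
20.78 64.01 mean 0.1536 each [0.173 0.168 0.117 0.145 0.205 0.113]
20.87 65.00 0.2353 -4.3 -7.1 8.2
20.95 66.04 0.2211 -4.3 -8.0 8.3
21.25 66.01 mean 0.1326 each [0.165 0.126 0.108 0.12  0.12  0.157]
```

```bash

python3 -m pendant '[{"tx":0,"ty":0,"tz":0,"rx":0,"ry":0,"rz":0.25}]' >/dev/null; python3 m.py
python3 -m pendant '[{"tx":0,"ty":0,"tz":0,"rx":0,"ry":0,"rz":0.25}]' >/dev/null; python3 m.py
python3 m6.py
python3 -m pendant '[{"tx":0,"ty":0,"tz":0,"rx":0,"ry":0,"rz":0.25}]' >/dev/null; python3 m.py
python3 -m pendant '[{"tx":0,"ty":0,"tz":0,"rx":0,"ry":0,"rz":0.25}]' >/dev/null; python3 m.py
python3 m6.py
python3 -m pendant '[{"tx":0,"ty":0,"tz":0,"rx":0,"ry":0,"rz":0.25}]' >/dev/null; python3 m.py
python3 -m pendant '[{"tx":0,"ty":0,"tz":0,"rx":0,"ry":0,"rz":0.25}]' >/dev/null; python3 m.py
python3 m6.py
python3 -c "
from h import *
s=manip.observe();print(s['joint_positions'].round(2),s['grip_width'],s['tcp_pos'])"
```

```text
21.33 66.99 0.2734 -3.4 -6.5 7.8
21.42 68.04 0.3142 -3.9 -7.7 8.2
21.72 68.01 mean 0.2037 each [0.273 0.222 0.187 0.212 0.143 0.185]
21.80 68.99 0.3116 -3.5 -7.8 8.2
21.88 70.03 0.3162 -4.2 -6.4 8.6
22.18 70.0 mean 0.1786 each [0.201 0.195 0.164 0.174 0.171 0.166]
22.27 70.99 0.2570 -4.5 -7.7 8.7
22.35 72.03 0.3685 -4.2 -6.7 7.5
22.65 72.0 mean 0.207 each [0.268 0.203 0.172 0.164 0.229 0.207]
[-0.39  0.48  1.88 -0.    0.78 -0.43] 0.14549545013389842 [ 0.49578693 -0.13060746  0.04797872]
```

```bash
python3 - <<'E'
import numpy as np
from scipy.optimize import least_squares
d=np.loadtxt('log.txt');d=d[d[:,1]>17];a,T=d[:,1],d[:,2]
for sl in (None,):
    r=[(np.sum((T-(b:=np.mean(T-np.maximum(a-k,0)*.01047))-np.maximum(a-k,0)*.01047)**2),k,b) for k in np.arange(50,72,.5)]
    for x in r[::2]: print(np.round(x,4))
H=np.array([[62,.125],[64,.154],[66,.133],[68,.204],[70,.179],[72,.207]])
E
```

```text
[ 0.163 50.     0.157]
[ 0.1446 51.      0.1627]
[ 0.1266 52.      0.168 ]
[ 0.1091 53.      0.1732]
[ 0.0932 54.      0.178 ]
[ 0.0791 55.      0.1826]
[ 0.0667 56.      0.187 ]
[ 0.057  57.      0.1911]
[4.860e-02 5.800e+01 1.949e-01]
[4.280e-02 5.900e+01 1.985e-01]
[3.960e-02 6.000e+01 2.019e-01]
[3.930e-02 6.100e+01 2.049e-01]
[4.070e-02 6.200e+01 2.078e-01]
[4.250e-02 6.300e+01 2.103e-01]
[4.630e-02 6.400e+01 2.126e-01]
[5.160e-02 6.500e+01 2.147e-01]
[5.780e-02 6.600e+01 2.165e-01]
[6.51e-02 6.70e+01 2.18e-01]
[ 0.0723 68.      0.2193]
[ 0.0784 69.      0.2203]
[ 0.0832 70.      0.2211]
[ 0.0867 71.      0.2216]
```

The torque knee fits at 61 ± 2°. At 72° that gives about 10 N (fit 11.5, held readings about 8), which is the target. Letting go of the knob and retreating upwards.

```bash
python3 -m pendant '[{"tx":0,"ty":0,"tz":0,"rx":0,"ry":0,"rz":0},{"tx":0,"ty":0,"tz":0,"rx":0,"ry":0,"rz":0},{"tx":0,"ty":0,"tz":0,"rx":0,"ry":0,"rz":0},{"tx":0,"ty":0,"tz":0,"rx":0,"ry":0,"rz":0},{"tx":0,"ty":0,"tz":0,"rx":0,"ry":0,"rz":0}]' 35
python3 -m pendant '[{"tx":0,"ty":0,"tz":-0.3,"rx":0,"ry":0,"rz":0},{"tx":0,"ty":0,"tz":-0.8,"rx":0,"ry":0,"rz":0},{"tx":0,"ty":0,"tz":-1,"rx":0,"ry":0,"rz":0},{"tx":0,"ty":0,"tz":-1,"rx":0,"ry":0,"rz":0},{"tx":0,"ty":0,"tz":-0.5,"rx":0,"ry":0,"rz":0},{"tx":0,"ty":0,"tz":0,"rx":0,"ry":0,"rz":0},{"tx":0,"ty":0,"tz":0,"rx":0,"ry":0,"rz":0}]'
python3 -c "
from h import *
s,c=cap('wrist','w9.png')
def lug(s,c,a):
  h=cv2.cvtColor(a,cv2.COLOR_RGB2HSV);m=cv2.inRange(h,(0,150,90),(6,255,255))|cv2.inRange(h,(174,150,90),(180,255,255));m=cv2.morphologyEx(m,cv2.MORPH_OPEN,np.ones((3,3),np.uint8))
  p=np.argwhere(m)[:,::-1];print('lug',len(p),p.mean(0).round(1) if len(p) else '',back(s,c,[p.mean(0)],.038).round(4) if len(p) else '')
lug(s,c,c['pixels'])
s6=dict(tcp_pos=np.array([0.52387,-0.03362,0.15133]),tool_rot=np.array([.001,.136,.991,0])/np.linalg.norm([.001,.136,.991]))
lug(s6,c,cv2.cvtColor(cv2.imread('pics/w6.png'),cv2.COLOR_BGR2RGB))
for nm,lo,hi,z in [('blue',(100,150,130),(130,255,255),.06),('green',(40,60,40),(90,255,255),.093)]:
  m=cv2.inRange(cv2.cvtColor(c['pixels'],cv2.COLOR_RGB2HSV),lo,hi);m=cv2.morphologyEx(m,cv2.MORPH_OPEN,np.ones((3,3),np.uint8));pts=np.argwhere(m)[:,::-1].astype(np.float32)
  if not len(pts): continue
  rc=cv2.minAreaRect(back(s,c,pts,z)[:,:2].astype(np.float32)*1000);print(nm,len(pts),pts.mean(0),rc)
"
```

```text
clock: 23.07
tcp_pos: [0.4961, -0.1291, 0.0471]
tool_rot: [-0.0, 0.692, 0.722, 0.0]
wrist_force: [-0.5, 0.3, -0.1]
grip_width: 0.348
finger_force: 0.0
clock: 23.65
tcp_pos: [0.4971, -0.1296, 0.1926]
tool_rot: [0.001, 0.692, 0.722, 0.001]
wrist_force: [-0.5, 0.7, 0.4]
grip_width: 0.351
finger_force: 0.0
lug 0  
lug 123 [ 96.7 193.8] [[ 0.4792 -0.1548  0.038 ]]
blue 661 [276.01663 202.80182] ((497.2409362792969, -131.25360107421875), (12.849502563476562, 34.830284118652344), 2.6724495887756348)
green 1040 [327.15576  59.11346] ((524.654296875, -30.289440155029297), (14.966059684753418, 26.44427490234375), 74.07564544677734)
```

```bash
python3 -m pendant '[{"tx":-1,"ty":0,"tz":-0.3,"rx":0,"ry":0,"rz":0},{"tx":-1,"ty":0,"tz":-0.3,"rx":0,"ry":0,"rz":0},{"tx":-1,"ty":0,"tz":0,"rx":0,"ry":0,"rz":0},{"tx":-1,"ty":0,"tz":0,"rx":0,"ry":0,"rz":0},{"tx":-1,"ty":0,"tz":0,"rx":0,"ry":0,"rz":0},{"tx":-1,"ty":0,"tz":0,"rx":0,"ry":0,"rz":0},{"tx":0,"ty":0,"tz":0,"rx":0,"ry":0,"rz":0},{"tx":0,"ty":0,"tz":0,"rx":0,"ry":0,"rz":0}]'
python3 -c "
from h import *
for n in ['top','wrist']:
  s,c=cap(n,'end_%s.png'%n);h=cv2.cvtColor(c['pixels'],cv2.COLOR_RGB2HSV)
  m=cv2.inRange(h,(0,120,60),(8,255,255))|cv2.inRange(h,(172,120,60),(180,255,255))
  q=proj(s,c,[[.4792,-.1548,.038]])[0];print(n,'expect',q)
  k=np.zeros_like(m);x,y=q.astype(int);k[max(y-30,0):y+30,max(x-30,0):x+30]=1;p=np.argwhere(m*k)[:,::-1]
  print(len(p),p.mean(0) if len(p) else '',back(s,c,[p.mean(0)],.038) if len(p) else '')
  for q in ['specimen','spare','bottle','cup','plate_tool']:
    r=manip.recognise(n,q)[:1]; print(q,[(round(x['score'],2),np.round(x['at'],3)) for x in r])
"
```

```text
clock: 24.37
tcp_pos: [0.5051, -0.3704, 0.2124]
tool_rot: [-0.002, 0.693, 0.721, 0.0]
wrist_force: [-0.6, 0.9, -0.4]
grip_width: 0.347
finger_force: 0.0
top expect [325.77981505 210.72816758]
18 [325.83333333 211.27777778] [[ 0.47802488 -0.15491011  0.038     ]]
specimen []
spare [(0.72, array([0.554, 0.244, 0.033]))]
bottle [(0.7, array([0.701, 0.043, 0.085]))]
cup [(0.57, array([0.694, 0.238, 0.029]))]
plate_tool [(0.65, array([ 0.472, -0.395,  0.008]))]
wrist expect [252.52686735 -88.04071223]
0  
specimen []
spare []
bottle []
cup []
plate_tool [(0.88, array([ 0.471, -0.391,  0.006]))]
```

The lug is unchanged at (325.8, 211.3), the bystanders are in place and the knob measures 71.4° turned. Handing in.

```bash
python3 -c "
from rig import manip
print(manip.job_done())"
```

```text
the job is handed in; nothing more can be done
None
```

I stood the green bar in the slot, closed the jaw on it with an estimated 10 N (inner knob turned about 71°), let go of both, and handed the job in at about 24 s; the camera showed the red lug and the bystanders I checked unmoved.

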